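# Index the bench magnifier over the open phone

## Task

The magnifier arm on the repair bench is locked by a spring pin: hook a fingertip under the pin's pull ring, lift the pin out of its hole, swing the arm one hole over so that the lens stands above the opened phone (the one with its battery and circuit board showing), and let the pin drop fully home in that hole. Only hook the ring, never pinch or wrench it, and leave both phones and everything else on the bench where they lie.

Things in the scene. Friction and masses are not known exactly. Their poses are not given: they have to be found in the camera images.
- swing_arm (a joint): Magnifier arm on the stand's vertical pivot, rad: 0 at the start (middle of five holes at -0.628, -0.314, 0, 0.314, 0.628; one hole is 18 degrees). Positive is anticlockwise from above: the lens, on the robot's side of the pivot, goes to the robot's right (-y). Stops at +-0.72. Light friction (about 1 N at the ring), stays where left. Locked while the pin is in a hole.
- index_pin (a joint): Height in m of the upright spring pin: 0 fully home in a hole, clear of the plate at 0.012, hard stop at 0.030. The spring presses it down with 3.5 N at 0, 6.5 N at the stop. Let go over a hole it drops in by itself (its round 10 mm nose finds the hole from 4 mm off; play in the hole 1.5 mm either way); between holes it rests on the plate.
- stand: Fixed magnifier stand. Origin on the pivot axis at table height; -x axis from the pivot towards the middle hole, z up. Base 150 x 140 x 20 mm, post; 136 to 150 mm up, a curved aluminium plate with five holes 210 mm from the pivot. Above it the arm: a grey bar 24 mm wide, 158 to 172 mm up, from the pivot to the lens.
- pull_ring: Steel pull ring, rigid on the pin: 50 mm inside, bar 7 mm; origin its centre, 242 mm up, 190 mm from the pivot. It leans 45 degrees: x axis to its top (up, towards the pivot), y level, z square to it (45 degrees up, away from the pivot). A finger along -z, sloping down to the pivot, passes through, 40 mm free behind; its foot stands on the pin. Lifting straight up under its top raises the pin.
- lens (a point): Centre of the round magnifier lens at the end of the arm, 300 mm from the pivot, 165 mm above the table; white frame 126 mm across.
- open_phone_mid (a point): Middle of the open phone: 148 x 72 x 9 mm, its back is off so that its battery and circuit board show. It lies on the mat under the place of the lens at the next hole to the left or to the right (to about 10 mm); the closed phone lies at the other side. Loose; x along its length.
- closed_phone_mid (a point): Middle of the closed phone: 148 x 72 x 9 mm, flat black screen up. Loose.
- screw_tray_mid (a point): Bystander, loose: small grey plastic tray with four compartments, 60 x 40 x 16 (mm); point near its middle.
- tape_roll_mid (a point): Bystander, loose: roll of paper tape lying flat, 84 across, 20 high (mm); point near its middle.
- flux_bottle_mid (a point): Bystander, loose: small capped bottle, 36 across, 75 tall (mm); point near its middle.
- suction_cup_mid (a point): Bystander, loose: black rubber suction cup with a knob, 52 across, 36 tall (mm); point near its middle.
- screwdriver_mid (a point): Bystander, loose: screwdriver 150 long, lying (mm); point near its middle.
- brush_mid (a point): Bystander, loose: brush 150 long, lying (mm); point near its middle.

How it is judged:
On the way, in this order (a step that is already met when the one before it is completed fails the run):
1. a finger under the ring has lifted the pin while the arm still stands at its first hole (value of joint index_pin above 0.01 m and contact force between the fingers and pull_ring above 1 N and distance of lens from where it was at the start of the episode below 0.025 m), for 0.05 s.
2. the arm has been swung with the pin out of its hole most of the way to the hole over the open phone (value of joint index_pin above 0.008 m and horizontal distance between lens and open_phone_mid below 0.04 m), for 0.05 s.
At the end, for the whole second after the job is handed in: The pin is home in its hole (within 2 mm), the arm is at the next hole on the open phone's side (within 0.02 rad) and at rest, the lens stands over the open phone (centres within 30 mm level distance), and neither phone has moved more than 15 mm (value of joint index_pin below 0.002 m and (value of joint swing_arm between 0.294 and 0.334 rad or value of joint swing_arm between -0.334 and -0.294 rad) and horizontal distance between lens and open_phone_mid below 0.03 m and velocity of joint swing_arm between -0.03 and 0.03 rad/s and distance of each of open_phone_mid, closed_phone_mid from where it was at the start of the episode below 0.015 m); the robot touches nothing.
It fails at once if a phone is pushed or lifted by more than 15 mm (distance of any of open_phone_mid, closed_phone_mid from where it was at the start of the episode above 0.015 m).
It fails at once if a bystander is moved by more than 20 mm (distance of any of screw_tray_mid, tape_roll_mid, flux_bottle_mid, suction_cup_mid, screwdriver_mid, brush_mid from where it was at the start of the episode above 0.02 m).
It fails at once if the ring is pinched or wrenched: more than 30 N between the fingers and the ring (contact force between the fingers and pull_ring above 30 N).
It also fails if it takes over 45 s, if anything falls off the work surface, if the arm or the gripper's body presses on something with over 40 N, if the wrist force passes 120 N, or if a joint passes its speed limit or range.

## Robot

A 6-joint arm with a two-finger parallel gripper is mounted at the origin on the work surface. World frame = base frame: x ahead of the robot, y to its left, z up, the work surface at z = 0. Lengths are in m, angles in rad, forces in N, time in s.
With the tool pointing down it reaches from about 0.35 to 0.975 m from the base axis. Payload 4.9 kg.
Tool frame: the origin (TCP) lies midway between the tips of the shut fingers; the grasp point (between the pads) lies 19 mm behind it; z points along the fingers, y is the direction in which the jaws open and shut (so a half turn about z gives the same grasp; the last joint's range is limited). The gripper opens to 85 mm and grips with 20 to 120 N. Pads are 22 mm wide; open, the fingers measure 114 mm over their backs; the gripper's body (76 mm by 85 mm) begins 54 mm behind the grasp point. The pads swing forward as they close: fully open they stand 13 mm farther back than shut.
Start: joints at [-1.261, 0.053, 1.613, -0, 1.476, -0.119], TCP at [0.26, -0.568, 0.231] pointing down, gripper open.
Joint ranges: [-3.01, 3.01], [-1.01, 2.22], [0.06, 2.58], [-1.02, 4.17], [0.09, 2.62], [-3.14, 3.14]. Speed limits (rad/s): [2.57, 2.57, 3.14, 3.14, 3.14, 3.14].

## Interface

Orientations are given as a unit quaternion [w, x, y, z].
In Python, from plant import manip, cams gives the robot as it stands.
- The arm moves only by the tool jog_arm, never from a script. Its argument "targets" is a list of rows, each a list of 4 numbers: the shift along the tool's x, y, z in m, then the turn about the tool's z in degrees. A call has 1 to 5 rows; each row is the pose to reach, as a shift and turn from the pose commanded when the call began, along the tool's axes at that moment; what a row does not reach only later rows make up. A row lasts 1/12 s, in which the tool goes at most 41.7 mm and 7.16 degrees, less where a joint would pass 70% of its speed; a pose out of reach is approached as far as the arm can. A call with a gripper value outside its range is refused whole. "fingers" is the opening, from 0 (shut) to 1 (fully open), set as the call begins (left out, the last holds). The fingers move at their own pace and stop on an object; the grip force is fixed at half the most. Time passes only in rows, so rows that repeat a pose let the fingers close. It gives the time, the measured TCP pose, the force and the opening at its end, in the units of the state.
- manip.state(): the state, without advancing time (a new reading comes with each control period).
- cams.grab_frame(name): name is "scene" or "top" or "wrist"; returns the picture (480x640x3 uint8, red, green, blue); there is no depth.
- cams.get_calibration(name): a dict with "camera_matrix" (3x3 intrinsics, pixels), "cam_to_world" (4x4, takes a point from camera to world coordinates). Camera axes: x right, y up, looking along -z (the intrinsics and any distortion apply to the point x, -y, -z); pixel columns grow to the right and rows downward; lengths in m; the calibration is good to about 2 mm. A picture is of the moment at which its call begins: read the wrist's pose just before it. get_calibration takes no time and is no camera call; for the wrist camera it gives the pose at the moment of the call.
- manip.job_done(): hands the job in, once; it reports no verdict.
The state is a dict: "time": time; "joint_pos": joint angles; "joint_vel": joint speeds; "joint_efforts": joint torques, N m; "tool_pos": TCP position; "tool_rot": TCP orientation; "contact_force": force on the tool from outside, world axes, zero at the start; "ft_torque": the same for the moment, N m; "gripper_width": opening from 0.0 (shut) to 1.0 (fully open).
Only numpy, scipy, OpenCV 4.12 (cv2) and the standard library are available. Lean on these libraries where they do the work, as an engineer would, in place of code of your own. Each camera call takes 0.05 s, during which the arm holds its last target. There are 200 camera calls.

## Working session

There is one attempt and no reset: what is moved stays moved. The work goes in short steps, Python scripts to look and compute and a tool call to move; the robot and the scene stay as the last step left them, time stands still between calls to the robot, and variables do not carry over. Pictures are saved under pics/ and viewed, about 8 in all and at most 12, crops included, and the job is handed in when it is done.

Besides the shell and the picture viewer there is one more tool, called after ">>>" as name(argument=value, ...) on one line, values as JSON. jog_arm: Moves the arm, as the interface text tells. Its arguments: {"type":"object","properties":{"targets":{"type":"array"},"fingers":{"type":"number"}},"required":["targets"]}

```bash
mkdir -p pics; python3 - <<'E'
from plant import manip,cams
import cv2
print(manip.state())
for n in("scene","top"):
    f=cams.grab_frame(n);cv2.imwrite(f"pics/{n}0.png",f[:,:,::-1])
    c=cams.get_calibration(n);print(n,c)
E
```

```text
{'time': 0.0, 'joint_pos': array([-1.26104536e+00,  5.33608862e-02,  1.61430844e+00, -1.72093011e-05,
        1.47601410e+00, -1.19040862e-01]), 'joint_vel': array([ 5.02614634e-04,  5.38865249e-04, -7.59390354e-04,  8.01218737e-04,
       -1.74025200e-04,  6.17266359e-05]), 'joint_efforts': array([ 8.39966342e-04, -3.93686163e+01, -3.70172381e+01,  8.15134081e-05,
        7.07957981e-03, -1.96600087e-05]), 'tool_pos': array([ 0.25963589, -0.56782249,  0.23005191]), 'tool_rot': array([-1.03981931e-03,  9.77104387e-01,  2.12757898e-01, -1.08057897e-04]), 'contact_force': array([ 0.89146315, -0.17658993, -0.88966978]), 'ft_torque': array([0.03184715, 0.03684073, 0.02438374]), 'gripper_width': 1.004316126241671}
scene {'camera_matrix': array([[467.43636996,   0.        , 314.69979145],
       [  0.        , 467.43636996, 235.40750665],
       [  0.        ,   0.        ,   1.        ]]), 'cam_to_world': array([[-0.89445509, -0.38308568,  0.2306414 ,  0.78414544],
       [ 0.44700379, -0.77956285,  0.43871331,  0.42890328],
       [ 0.01173468,  0.49550693,  0.86852471,  0.96611288],
       [ 0.        ,  0.        ,  0.        ,  1.        ]])}
top {'camera_matrix': array([[516.67202351,   0.        , 328.37901461],
       [  0.        , 516.67202351, 234.23982841],
       [  0.        ,   0.        ,   1.        ]]), 'cam_to_world': array([[ 8.54824986e-04,  9.97898616e-01, -6.47890612e-02,
         4.81636698e-01],
       [-9.99999428e-01,  8.94650928e-04,  5.85691860e-04,
        -3.41249884e-03],
       [ 6.42424690e-04,  6.47885235e-02,  9.97898810e-01,
         1.31101452e+00],
       [ 0.00000000e+00,  0.00000000e+00,  0.00000000e+00,
         1.00000000e+00]])}
```

View pics/top0.png

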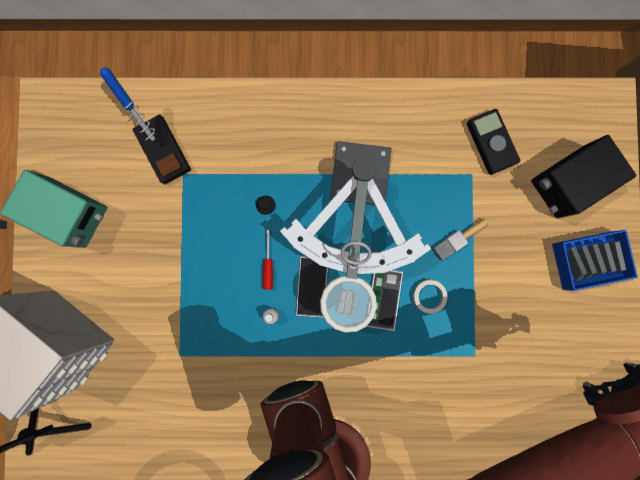

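View pics/scene0.png

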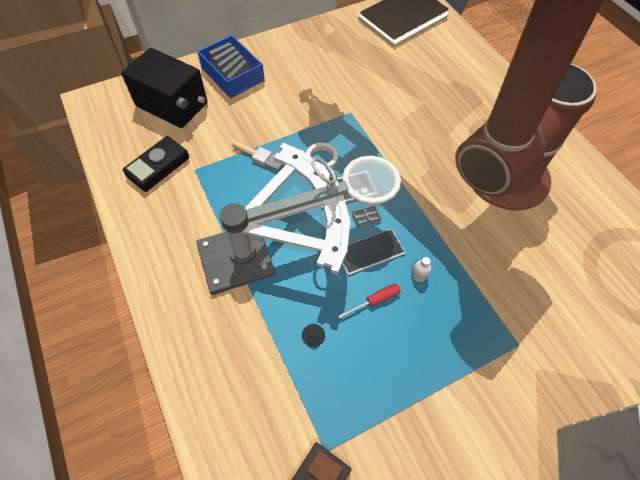

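The top view shows the stand's pivot near (363,168), the ring near (355,254) and the lens near (348,304). The open phone is on the image's right, (388,300), which is -y, so the swing is positive. The closed phone is on the left at (312,287).

```bash
cat > h.py <<'E'
import numpy as np
from plant import manip,cams
from scipy.spatial.transform import Rotation as R
def ray(c,u,v):
    K=c["camera_matrix"];T=c["cam_to_world"]
    d=np.linalg.solve(K,[u,v,1.]);d=T[:3,:3]@[d[0],-d[1],-d[2]]
    return T[:3,3],d
def atz(c,u,v,z):
    o,d=ray(c,u,v);return o+d*(z-o[2])/d[2]
def proj(c,p):
    T=c["cam_to_world"];q=T[:3,:3].T@(np.asarray(p)-T[:3,3]);w=c["camera_matrix"]@[q[0],-q[1],-q[2]];return w[:2]/w[2]
def rot(s): return R.from_quat(np.roll(s["tool_rot"],-1)).as_matrix()
E
python3 - <<'E'
from h import *
import cv2
np.set_printoptions(precision=4,suppress=True)
T=cams.get_calibration("top");S=cams.get_calibration("scene")
print("lens",atz(T,348,304,.17),atz(S,371,180,.17))
for z in(.18,.2,.22):print("piv",z,atz(T,363,168,z),atz(S,234,214,z))
print("ring",atz(T,355,254,.242))
for p in((325,255),(301,239),(382,262),(409,248)):print("hole",atz(T,*p,.15))
print("base",[atz(T,*p,.02) for p in((336,142),(391,149),(387,199),(331,199))])
print("open phone",atz(T,388,300,.01))
im=cv2.imread("pics/top0.png")[130:340,270:480];cv2.imwrite("pics/c1.png",cv2.resize(im,None,fx=2.8,fy=2.8,interpolation=2))
im=cv2.imread("pics/scene0.png")[130:300,190:420]
print(rot(manip.state()))
E
```

```text
lens [ 0.4024 -0.0473  0.17  ] [ 0.4062 -0.0411  0.17  ]
piv 0.18 [ 0.702  -0.0805  0.18  ] [ 0.6972 -0.0825  0.18  ]
piv 0.2 [ 0.6981 -0.0792  0.2   ] [ 0.6994 -0.0695  0.2   ]
piv 0.22 [ 0.6942 -0.0778  0.22  ] [ 0.7016 -0.0565  0.22  ]
ring [ 0.5101 -0.0591  0.242 ]
hole [0.5103 0.0035 0.15  ]
hole [0.5462 0.0575 0.15  ]
hole [ 0.4947 -0.1245  0.15  ]
hole [ 0.5262 -0.1854  0.15  ]
base [array([ 0.7996, -0.0233,  0.02  ]), array([ 0.7818, -0.1625,  0.02  ]), array([ 0.6544, -0.1515,  0.02  ]), array([ 0.6543, -0.0107,  0.02  ])]
open phone [ 0.4013 -0.1535  0.01  ]
[[ 0.9095  0.4158 -0.0006]
 [ 0.4158 -0.9094  0.0018]
 [ 0.0002 -0.0019 -1.    ]]
```

View pics/c1.png

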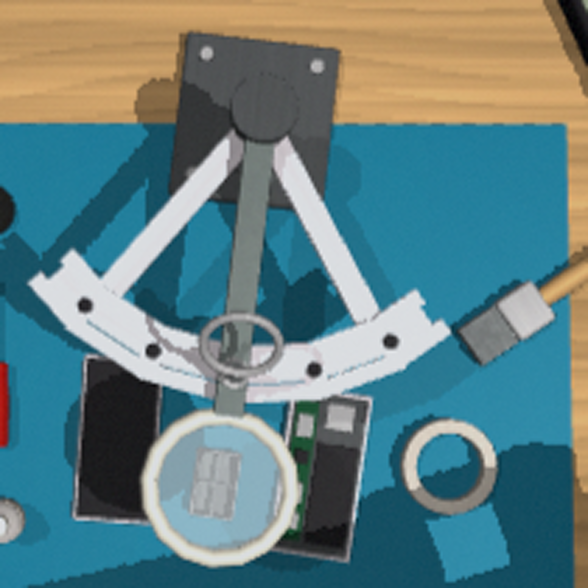

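>>> jog_arm(targets=[[0,0,-0.04,0],[0,0,-0.08,0],[0,0,-0.12,0],[0.02,-0.013,-0.15,-7],[0.04,-0.027,-0.18,-14]], fingers=0)

```text
time: 0.52
tool_pos: [0.2846, -0.5272, 0.4128]
tool_rot: [0.0, 0.943, 0.332, 0.0]
contact_force: [0.2, -0.4, -0.7]
gripper_width: 0.301
```

>>> jog_arm(targets=[[0.036,-0.013,-0.01,-7],[0.072,-0.026,-0.02,-14],[0.108,-0.039,-0.03,-21],[0.144,-0.052,-0.04,-28],[0.18,-0.065,-0.05,-35]])

```text
time: 0.93
tool_pos: [0.3857, -0.3624, 0.4613]
tool_rot: [-0.0, 0.799, 0.601, 0.0]
contact_force: [0.2, -0.7, 0.2]
gripper_width: -0.005
```

```bash
python3 - <<'E'
from h import *
s=manip.state();print(s["time"],s["joint_pos"],s["tool_pos"]);print(rot(s).round(3))
print(rot(s).T@(np.array([.57,-.06,.5])-s["tool_pos"]))
E
```

```text
0.9333 [-8.95027090e-01 -2.06011614e-01  1.48238960e+00  1.22797575e-04
  1.86582718e+00 -6.13771534e-01] [ 0.38569963 -0.36243148  0.46128428]
[[ 0.278  0.961 -0.   ]
 [ 0.961 -0.278  0.001]
 [ 0.    -0.    -1.   ]]
[ 0.34171708  0.09311072 -0.03860267]
```

>>> jog_arm(targets=[[0.038,0.01,-0.01,-2],[0.076,0.02,-0.02,-4],[0.114,0.03,-0.03,-6],[0.152,0.04,-0.04,-8],[0.19,0.05,-0.05,-9]])

```text
time: 1.35
tool_pos: [0.4874, -0.1942, 0.5114]
tool_rot: [-0.0, 0.751, 0.66, -0.0]
contact_force: [0.7, 0.1, 0.8]
gripper_width: 0.0
```

>>> jog_arm(targets=[[0.038,0.03,-0.01,0],[0.076,0.06,-0.02,0],[0.114,0.09,-0.03,0],[0.14,0.12,-0.05,0],[0.14,0.15,-0.07,0]])

```text
time: 1.77
tool_pos: [0.641, -0.0757, 0.5725]
tool_rot: [-0.001, 0.75, 0.661, -0.0]
contact_force: [-0.3, -1.0, 0.6]
gripper_width: 0.0
```

>>> jog_arm(targets=[[0,0,-0.04,0],[0,0,-0.08,0],[0,0,-0.12,0],[0,0,-0.16,0],[0,0,-0.2,0]])

```text
time: 2.18
tool_pos: [0.6402, -0.0793, 0.762]
tool_rot: [0.002, 0.751, 0.66, 0.001]
contact_force: [0.9, -0.7, 2.1]
gripper_width: -0.004
```

```bash
python3 - <<'E'
from h import *
s=manip.state();print(s["time"],s["joint_pos"],s["tool_pos"]);print(rot(s).round(3))
E
```

```text
2.1833 [-2.38458993e-01  4.55438574e-01  2.10349359e-01  1.90847072e-05
  2.47121253e+00 -1.09113733e-01] [ 0.64021597 -0.07926209  0.76197122]
[[ 0.129  0.992  0.004]
 [ 0.992 -0.129 -0.001]
 [-0.     0.005 -1.   ]]
```

>>> jog_arm(targets=[[0,0,-0.04,0],[0,0.04,-0.08,0],[0,0.08,-0.1,0],[0,0.12,-0.1,0],[0,0.16,-0.1,0]])

```text
time: 2.6
tool_pos: [0.663, -0.0828, 0.7618]
tool_rot: [0.009, 0.751, 0.66, 0.007]
contact_force: [0.3, -0.7, -0.3]
gripper_width: -0.004
```

```bash
python3 - <<'E'
from h import *
s=manip.state();print(s["time"],s["joint_pos"],s["tool_pos"]);print(rot(s).round(3))
E
```

```text
2.6 [-0.2364528   0.56151603  0.05498378  0.00348377  2.50274547 -0.1040654 ] [ 0.66304787 -0.08284731  0.76178586]
[[ 0.129  0.991  0.022]
 [ 0.992 -0.129 -0.003]
 [-0.     0.022 -1.   ]]
```

>>> jog_arm(targets=[[0,0.2,0,0],[0,0.4,0,0],[0,0.6,0,0],[0,0.8,0,0],[0,1.0,0,0]])

```text
time: 3.02
tool_pos: [0.7673, -0.0969, 0.6671]
tool_rot: [0.015, 0.751, 0.66, 0.013]
contact_force: [-0.5, 0.7, -0.3]
gripper_width: 0.002
```

```bash
python3 - <<'E'
from h import *
s=manip.state();print(s["time"],s["joint_pos"],s["tool_pos"]);print(rot(s).round(3))
E
```

```text
3.0167 [-0.22307232  0.69519441  0.05497696  0.00509299  2.35283564 -0.08988635] [ 0.76729007 -0.09693711  0.66709577]
[[ 0.129  0.991  0.038]
 [ 0.992 -0.129 -0.005]
 [-0.     0.039 -0.999]]
```

>>> jog_arm(targets=[[-0.03,-0.04,0.02,7],[-0.06,-0.08,0.04,14],[-0.09,-0.12,0.06,21],[-0.12,-0.16,0.08,28],[-0.15,-0.2,0.1,35]])

```text
time: 3.43
tool_pos: [0.6305, -0.1754, 0.6016]
tool_rot: [0.012, 0.896, 0.443, 0.017]
contact_force: [-0.2, -0.9, 1.6]
gripper_width: 0.0
```

```bash
python3 - <<'E'
from h import *
s=manip.state();print(s["time"],s["joint_pos"],s["tool_pos"]);print(rot(s).round(3))
E
```

```text
3.4333 [-0.38909197  0.14704638  0.90190246  0.01067778  2.05334255  0.26884571] [ 0.63045138 -0.17542981  0.60158863]
[[ 0.607  0.794  0.04 ]
 [ 0.794 -0.607 -0.006]
 [ 0.019  0.035 -0.999]]
```

>>> jog_arm(targets=[[-0.039,-0.01,0,-7],[-0.078,-0.02,0,-14],[-0.117,-0.03,0,-21],[-0.156,-0.04,0,-28],[-0.195,-0.05,0,-35]])

```text
time: 3.85
tool_pos: [0.4752, -0.2996, 0.5977]
tool_rot: [0.016, 0.721, 0.692, 0.012]
contact_force: [1.3, -0.8, 0.5]
gripper_width: -0.003
```

```bash
cat > g.py <<'E'
from h import *
import sys
s=manip.state();r=rot(s);print(s["time"],s["joint_pos"].round(3),s["tool_pos"].round(4),s["contact_force"].round(1));print(r.round(3))
if len(sys.argv)>3:print("tool shift",(r.T@(np.array(sys.argv[1:4],float)-s["tool_pos"])).round(4))
E
python3 g.py .1 -.59 .6
```

```text
3.85 [-0.705 -0.077  1.138  0.023  2.045 -0.653] [ 0.4752 -0.2996  0.5977] [ 1.3 -0.8  0.5]
[[ 0.041  0.998  0.04 ]
 [ 0.999 -0.041 -0.007]
 [-0.006  0.04  -0.999]]
tool shift [-0.3055 -0.3627 -0.015 ]
```

>>> jog_arm(targets=[[-0.025,-0.03,0,-7],[-0.05,-0.06,0,-14],[-0.075,-0.09,0,-21],[-0.1,-0.12,0,-28],[-0.125,-0.15,0,-35]])

```text
time: 4.27
tool_pos: [0.3263, -0.4127, 0.5929]
tool_rot: [0.019, 0.499, 0.867, 0.006]
contact_force: [0.8, 0.0, -0.6]
gripper_width: 0.002
```

```bash
python3 g.py .1 -.59 .6
```

```text
4.2667 [-1.059 -0.158  1.221  0.033  2.052 -1.57 ] [ 0.3263 -0.4127  0.5929] [ 0.8  0.  -0.6]
[[-0.502  0.864  0.039]
 [ 0.864  0.503 -0.008]
 [-0.027  0.029 -0.999]]
tool shift [-0.0398 -0.2844 -0.0143]
```

>>> jog_arm(targets=[[-0.005,-0.04,0,-7],[-0.01,-0.08,0,-14],[-0.015,-0.12,0,-21],[-0.02,-0.16,0,-28],[-0.025,-0.2,0,-35]])

```text
time: 4.68
tool_pos: [0.1739, -0.5277, 0.5879]
tool_rot: [0.019, 0.233, 0.972, 0.0]
contact_force: [0.5, -1.2, -0.0]
gripper_width: 0.0
```

```bash
python3 g.py .1 -.59 .62
```

```text
4.6833 [-1.404 -0.088  1.166  0.04   2.049 -2.486] [ 0.1739 -0.5277  0.5879] [ 0.5 -1.2 -0. ]
[[-0.891  0.453  0.037]
 [ 0.453  0.891 -0.009]
 [-0.037  0.009 -0.999]]
tool shift [ 0.0364 -0.0887 -0.0343]
```

>>> jog_arm(targets=[[0.012,-0.03,-0.01,-7],[0.024,-0.06,-0.02,-14],[0.036,-0.089,-0.034,-21],[0.036,-0.089,-0.034,-28],[0.036,-0.089,-0.034,-35]])

```text
time: 5.1
tool_pos: [0.1242, -0.5896, 0.6201]
tool_rot: [0.021, -0.042, 0.999, -0.004]
contact_force: [1.3, -1.2, -0.1]
gripper_width: 0.004
```

>>> jog_arm(targets=[[0,0,0,-7],[0,0,0,-14],[0,0,0,-21],[0,0,0,-28],[0,0,0,-35]])

```text
time: 5.52
tool_pos: [0.2305, -0.5665, 0.6334]
tool_rot: [0.044, -0.136, 0.99, 0.003]
contact_force: [0.4, -1.1, -0.1]
gripper_width: -0.0
```

```bash
python3 g.py .1 -.59 .62
```

```text
5.5167 [-1.346  0.09   0.91   0.104  2.138 -3.135] [ 0.2305 -0.5665  0.6334] [ 0.4 -1.1 -0.1]
[[-0.959 -0.27   0.086]
 [-0.269  0.963  0.018]
 [-0.087 -0.006 -0.996]]
tool shift [0.1327 0.0126 0.0018]
```

```bash
python3 - <<'E'
from h import *
s=manip.state();r=rot(s)
w=(np.array([.615,.09,.75])-s["tool_pos"])/20
for k in range(4):
    print((r.T@w*5).round(4)); r=r@R.from_euler('z',35 if k<3 else 0,degrees=True).as_matrix()
print(r.round(2))
E
```

```text
[-0.1389  0.1319 -0.0178]
[-0.0382  0.1878 -0.0178]
[ 0.0764  0.1757 -0.0178]
[ 0.1634  0.1001 -0.0178]
[[-0.01  1.    0.09]
 [ 1.    0.01  0.02]
 [ 0.02  0.09 -1.  ]]
```

>>> jog_arm(targets=[[-0.028,0.026,-0.004,7],[-0.056,0.053,-0.007,14],[-0.084,0.079,-0.011,21],[-0.112,0.106,-0.014,28],[-0.139,0.132,-0.018,35]])

```text
time: 5.93
tool_pos: [0.3267, -0.4008, 0.6629]
tool_rot: [0.041, 0.172, 0.984, 0.016]
contact_force: [1.0, 0.7, 0.5]
gripper_width: 0.0
```

>>> jog_arm(targets=[[-0.008,0.038,-0.004,7],[-0.015,0.075,-0.007,14],[-0.023,0.113,-0.011,21],[-0.03,0.15,-0.014,28],[-0.038,0.188,-0.018,35]])

```text
time: 6.35
tool_pos: [0.419, -0.2432, 0.6913]
tool_rot: [0.035, 0.439, 0.897, 0.027]
contact_force: [0.8, -0.7, -0.2]
gripper_width: -0.003
```

>>> jog_arm(targets=[[0.015,0.035,-0.004,7],[0.03,0.07,-0.007,14],[0.046,0.105,-0.011,21],[0.061,0.14,-0.014,28],[0.076,0.176,-0.018,35]])

```text
time: 6.77
tool_pos: [0.5031, -0.0852, 0.7185]
tool_rot: [0.026, 0.667, 0.744, 0.036]
contact_force: [0.0, -1.0, -0.4]
gripper_width: -0.002
```

>>> jog_arm(targets=[[0.033,0.02,-0.004,0],[0.065,0.04,-0.007,0],[0.098,0.06,-0.011,0],[0.13,0.08,-0.014,0],[0.163,0.1,-0.018,0]])

```text
time: 7.18
tool_pos: [0.5818, 0.0877, 0.7464]
tool_rot: [0.026, 0.665, 0.746, 0.036]
contact_force: [1.5, -1.5, 1.6]
gripper_width: 0.002
```

```bash
python3 g.py .615 .09 .75
```

```text
7.1833 [ 0.015  0.143  0.64   0.024  2.272 -0.084] [0.5818 0.0877 0.7464] [ 1.5 -1.5  1.6]
[[-0.115  0.99   0.086]
 [ 0.993  0.114  0.019]
 [ 0.009  0.088 -0.996]]
tool shift [-0.0015  0.0334 -0.0007]
```

>>> jog_arm(targets=[[0,0,-0.2,0],[0,0,-0.4,0],[0,0,-0.6,0],[0,0,-0.8,0],[0,0,-1.0,0]])

```text
time: 7.6
tool_pos: [0.5269, 0.0751, 0.8685]
tool_rot: [0.026, 0.665, 0.746, 0.037]
contact_force: [0.7, 0.1, -0.9]
gripper_width: 0.005
```

>>> jog_arm(targets=[[0,-0.1,-0.2,0],[0,-0.2,-0.4,0]])

```text
time: 7.77
tool_pos: [0.4865, 0.0722, 0.9003]
tool_rot: [0.049, 0.664, 0.744, 0.058]
contact_force: [-0.9, 0.4, 0.9]
gripper_width: -0.001
```

>>> jog_arm(targets=[[0,-0.1,-0.2,0],[0,-0.2,-0.4,0]])

```text
time: 7.93
tool_pos: [0.4524, 0.0697, 0.9245]
tool_rot: [0.068, 0.663, 0.742, 0.075]
contact_force: [-0.3, -0.3, 0.6]
gripper_width: -0.0
```

```bash
python3 g.py .615 .09 .75
```

```text
7.9333 [-0.026  0.265  0.055  0.053  2.62  -0.091] [0.4524 0.0697 0.9245] [-0.3 -0.3  0.6]
[[-0.113  0.973  0.2  ]
 [ 0.994  0.111  0.021]
 [-0.002  0.201 -0.98 ]]
tool shift [0.0021 0.1254 0.2039]
```

>>> jog_arm(targets=[[0,-0.14,-0.15,0],[0,-0.28,-0.3,0]])

```text
time: 8.1
tool_pos: [0.4153, 0.0685, 0.9477]
tool_rot: [0.089, 0.661, 0.74, 0.092]
contact_force: [-0.0, -0.1, 0.3]
gripper_width: 0.003
```

>>> jog_arm(targets=[[0,-0.14,-0.15,0],[0,-0.28,-0.3,0]])

```text
time: 8.27
tool_pos: [0.3767, 0.0687, 0.9689]
tool_rot: [0.109, 0.659, 0.736, 0.109]
contact_force: [-0.4, 0.6, 0.9]
gripper_width: 0.0
```

>>> jog_arm(targets=[[0,-0.14,-0.15,0],[0,-0.28,-0.3,0]])

```text
time: 8.43
tool_pos: [0.337, 0.0706, 0.9877]
tool_rot: [0.13, 0.656, 0.733, 0.125]
contact_force: [-0.9, 0.7, 0.3]
gripper_width: 0.0
```

>>> jog_arm(targets=[[0,-0.14,-0.15,0],[0,-0.28,-0.3,0]])

```text
time: 8.6
tool_pos: [0.2958, 0.0752, 1.0042]
tool_rot: [0.15, 0.653, 0.728, 0.141]
contact_force: [-1.1, -0.7, -0.2]
gripper_width: -0.0
```

>>> jog_arm(targets=[[0,-0.14,-0.15,0],[0,-0.28,-0.3,0]])

```text
time: 8.77
tool_pos: [0.2511, 0.0842, 1.0179]
tool_rot: [0.171, 0.651, 0.723, 0.154]
contact_force: [-0.7, 1.3, -0.1]
gripper_width: 0.0
```

>>> jog_arm(targets=[[0,-0.14,-0.15,0],[0,-0.28,-0.3,0]])

```text
time: 8.93
tool_pos: [0.199, 0.0963, 1.0275]
tool_rot: [0.188, 0.649, 0.718, 0.164]
contact_force: [-1.0, 1.2, 1.1]
gripper_width: -0.001
```

```bash
python3 g.py .615 .09 .75
```

```text
8.9333 [ 0.314 -0.037  0.055 -0.321  2.62  -0.107] [0.199  0.0963 1.0275] [-1.   1.2  1.1]
[[-0.086  0.871  0.483]
 [ 0.995  0.103 -0.009]
 [-0.057  0.48  -0.875]]
tool shift [-0.0261  0.2286  0.4441]
```

>>> jog_arm(targets=[[-0.002,0.021,0.033,0],[-0.004,0.042,0.066,0],[-0.006,0.063,0.099,0],[-0.008,0.084,0.132,0],[-0.01,0.105,0.165,0]])

```text
time: 9.35
tool_pos: [0.3743, 0.0984, 0.9317]
tool_rot: [0.187, 0.647, 0.721, 0.163]
contact_force: [0.7, 0.3, -0.3]
gripper_width: 0.001
```

>>> jog_arm(targets=[[-0.002,0.021,0.033,0],[-0.004,0.042,0.066,0],[-0.006,0.063,0.099,0],[-0.008,0.084,0.132,0],[-0.01,0.105,0.165,0]])

```text
time: 9.77
tool_pos: [0.5466, 0.0982, 0.8379]
tool_rot: [0.187, 0.648, 0.72, 0.163]
contact_force: [-0.1, -0.5, 0.1]
gripper_width: 0.002
```

```bash
python3 g.py .68 .1 .8
```

```text
9.7667 [ 0.063 -0.082  0.749 -0.041  1.973 -0.069] [0.5466 0.0982 0.8379] [-0.1 -0.5  0.1]
[[-0.091  0.872  0.481]
 [ 0.994  0.108 -0.008]
 [-0.059  0.478 -0.877]]
tool shift [-0.0081  0.0984  0.0974]
```

>>> jog_arm(targets=[[0,0.037,-0.01,0],[0,0.074,-0.02,0],[0,0.111,-0.03,0],[0,0.148,-0.04,0]])

```text
time: 10.1
tool_pos: [0.6283, 0.1095, 0.9064]
tool_rot: [0.192, 0.646, 0.719, 0.169]
contact_force: [19.3, 2.3, 50.9]
gripper_width: 0.001
```

>>> jog_arm(targets=[[0,0.3,-0.12,0]])

```text
time: 10.18
tool_pos: [0.6486, 0.1107, 0.8935]
tool_rot: [0.191, 0.646, 0.72, 0.168]
contact_force: [3.8, 0.1, -3.5]
gripper_width: -0.003
```

>>> jog_arm(targets=[[0,0.3,-0.12,0]])

```text
time: 10.27
tool_pos: [0.6531, 0.1109, 0.9008]
tool_rot: [0.202, 0.643, 0.717, 0.18]
contact_force: [0.4, 0.3, 0.2]
gripper_width: -0.001
```

>>> jog_arm(targets=[[0,0.3,-0.12,0]])

```text
time: 10.35
tool_pos: [0.656, 0.1111, 0.9088]
tool_rot: [0.212, 0.64, 0.713, 0.192]
contact_force: [-0.5, 0.9, 0.8]
gripper_width: 0.002
```

>>> jog_arm(targets=[[0,0.3,-0.12,0]])

```text
time: 10.43
tool_pos: [0.6604, 0.1114, 0.9146]
tool_rot: [0.221, 0.637, 0.711, 0.202]
contact_force: [-0.7, -0.5, 0.0]
gripper_width: -0.003
```

```bash
python3 g.py .68 .1 .8
```

```text
10.4333 [ 0.071  0.385  0.056 -0.04   2.092 -0.07 ] [0.6604 0.1114 0.9146] [-0.7 -0.5  0. ]
[[-0.092  0.815  0.572]
 [ 0.994  0.108  0.006]
 [-0.057  0.569 -0.82 ]]
tool shift [-0.0066 -0.0504  0.1052]
```

>>> jog_arm(targets=[[0,0.3,-0.16,0]])

```text
time: 10.52
tool_pos: [0.6624, 0.1113, 0.9203]
tool_rot: [0.229, 0.634, 0.708, 0.211]
contact_force: [1.2, -0.6, 0.0]
gripper_width: -0.001
```

>>> jog_arm(targets=[[0,0.3,-0.16,0]])

```text
time: 10.6
tool_pos: [0.6626, 0.1112, 0.9277]
tool_rot: [0.237, 0.631, 0.705, 0.22]
contact_force: [-0.4, 0.1, -0.1]
gripper_width: -0.003
```

>>> jog_arm(targets=[[0,0.3,-0.16,0]])

```text
time: 10.68
tool_pos: [0.6624, 0.1111, 0.9353]
tool_rot: [0.245, 0.628, 0.703, 0.229]
contact_force: [0.7, -0.4, -0.1]
gripper_width: -0.003
```

>>> jog_arm(targets=[[0,0.3,-0.16,0]])

```text
time: 10.77
tool_pos: [0.6621, 0.1111, 0.9427]
tool_rot: [0.252, 0.625, 0.7, 0.237]
contact_force: [-0.1, 0.8, -0.4]
gripper_width: 0.001
```

>>> jog_arm(targets=[[0,0.3,-0.16,0]])

```text
time: 10.85
tool_pos: [0.6613, 0.111, 0.9502]
tool_rot: [0.26, 0.622, 0.697, 0.246]
contact_force: [0.3, -0.0, 0.8]
gripper_width: 0.001
```

```bash
python3 g.py .45 -.03 .42
```

```text
10.85 [ 0.065  0.356  0.055 -0.026  1.999 -0.068] [0.6613 0.111  0.9502] [ 0.3 -0.   0.8]
[[-0.092  0.739  0.668]
 [ 0.994  0.106  0.02 ]
 [-0.056  0.665 -0.744]]
tool shift [-0.091  -0.5239  0.2508]
```

```bash
python3 g.py .409 -.0615 .354
```

```text
10.85 [ 0.065  0.356  0.055 -0.026  1.999 -0.068] [0.6613 0.111  0.9502] [ 0.3 -0.   0.8]
[[-0.092  0.739  0.668]
 [ 0.994  0.106  0.02 ]
 [-0.056  0.665 -0.744]]
tool shift [-0.1149 -0.6014  0.2719]
```

>>> jog_arm(targets=[[-0.006,-0.033,0.015,0],[-0.012,-0.066,0.03,0],[-0.019,-0.1,0.045,0],[-0.025,-0.133,0.06,0],[-0.032,-0.166,0.075,0]])

```text
time: 11.27
tool_pos: [0.6042, 0.0725, 0.8173]
tool_rot: [0.26, 0.622, 0.697, 0.246]
contact_force: [0.2, -0.1, 1.9]
gripper_width: -0.0
```

>>> jog_arm(targets=[[-0.006,-0.033,0.015,0],[-0.012,-0.066,0.03,0],[-0.019,-0.1,0.045,0],[-0.025,-0.133,0.06,0],[-0.032,-0.166,0.075,0]])

```text
time: 11.68
tool_pos: [0.5343, 0.0245, 0.6523]
tool_rot: [0.259, 0.622, 0.697, 0.245]
contact_force: [-0.2, 0.4, 0.8]
gripper_width: 0.003
```

>>> jog_arm(targets=[[-0.006,-0.033,0.015,0],[-0.012,-0.066,0.03,0],[-0.019,-0.1,0.045,0],[-0.025,-0.133,0.06,0],[-0.032,-0.166,0.075,0]])

```text
time: 12.1
tool_pos: [0.4645, -0.0234, 0.488]
tool_rot: [0.26, 0.622, 0.697, 0.245]
contact_force: [-0.6, -0.4, 0.1]
gripper_width: -0.001
```

```bash
python3 g.py .409 -.0615 .354
```

```text
12.1 [-0.371 -0.854  1.976  0.27   1.338 -0.454] [ 0.4645 -0.0234  0.488 ] [-0.6 -0.4  0.1]
[[-0.092  0.74   0.667]
 [ 0.994  0.107  0.019]
 [-0.057  0.664 -0.745]]
tool shift [-0.0251 -0.1341  0.0622]
```

```bash
cat > fk.py <<'E'
from h import *
from scipy.optimize import least_squares
E_=lambda a,q:R.from_euler(a,q).as_matrix()
def fk(q,P):
    h,L1,L2,Lt,o,c,e=P
    A=E_('z',q[0])@E_('y',q[1]);B=A@E_('y',q[2]);D=B@E_('z',q[3])@E_('y',q[4])
    p=np.array([0,0,h])+E_('z',q[0])@[c,o,0]+A@[0,0,L1]+B@[e,0,L2]+D@[0,0,Lt]
    return p,D@E_('z',q[5])
D=[([-1.261,.0533,1.6143,0,1.476,-.119],[.2596,-.5678,.2301]),([-.8950,-.2060,1.4824,0,1.8658,-.6138],[.3857,-.3624,.4613]),
([-.2385,.4554,.2103,0,2.4712,-.1091],[.6402,-.0793,.7620]),([-.2231,.6952,.0550,.0051,2.3528,-.09],[.7673,-.0969,.6671]),
([-.389,.147,.9019,.0107,2.0533,.2688],[.6305,-.1754,.6016]),([-1.346,.09,.91,.104,2.138,-3.135],[.2305,-.5665,.6334]),
([.314,-.037,.055,-.321,2.62,-.107],[.199,.0963,1.0275]),([.063,-.082,.749,-.041,1.973,-.069],[.5466,.0982,.8379]),
([.065,.356,.055,-.026,1.999,-.068],[.6613,.111,.9502]),([-.371,-.854,1.976,.27,1.338,-.454],[.4645,-.0234,.488])]
f=least_squares(lambda P:np.concatenate([fk(q,P)[0]-p for q,p in D]),[.3,.4,.4,.25,.07,0,0])
P=f.x
lo=[-3.01,-1.01,.06,-1.02,.09,-3.14];hi=[3.01,2.22,2.58,4.17,2.62,3.14]
def ik(p,Rt,q0):
    g=least_squares(lambda q:np.r_[fk(q,P)[0]-p,.3*(R.from_matrix(fk(q,P)[1].T@Rt).as_rotvec())],np.clip(q0,np.array(lo)+.001,np.array(hi)-.001),bounds=(lo,hi))
    return g.x,np.abs(g.fun).max()
E
python3 - <<'E'
from fk import *
np.set_printoptions(precision=3,suppress=True)
print(P,np.abs(f.fun).max())
s=manip.state();q=s["joint_pos"];C0=fk(q,P)[1].T@rot(s);print(C0)
Rt=rot(s)@C0.T;C=np.array([.509,-.0585,.242]);t=rot(s)[:,2]
piv=np.array([.698,-.08,0])
for k in(-.15,-.11,-.07,-.03,0,.025):print(k,*ik(C+k*t,Rt,q))
for a in (.1,.2,.314):
    C2=piv+E_('z',a)@(C-piv)
    for k in(.025,-.05,-.1):print(a,k,*ik(C2+k*t+[0,0,.02],Rt,q))
E
```

```text
[0.238 0.426 0.61  0.279 0.074 0.    0.096] 0.00028184718169366185
[[ 0. -1. -0.]
 [ 1.  0.  0.]
 [-0. -0.  1.]]
-0.15 [-0.589 -1.01   2.25   0.402  1.337 -0.688] 0.014931206334002411
-0.11 [-0.545 -1.01   2.313  0.393  1.229 -0.676] 0.0030966355094083076
-0.07 [-0.496 -0.936  2.332  0.381  1.116 -0.667] 2.284404454488964e-08
-0.03 [-0.451 -0.829  2.331  0.374  1.002 -0.664] 5.721090823307406e-10
0 [-0.422 -0.742  2.323  0.375  0.918 -0.666] 6.715550338043386e-11
0.025 [-0.401 -0.666  2.313  0.379  0.849 -0.672] 1.0471623568264476e-11
0.1 0.025 [-0.453 -0.672  2.283  0.405  0.902 -0.717] 2.4846791291111003e-13
0.1 -0.05 [-0.532 -0.872  2.295  0.408  1.105 -0.715] 5.127720470454733e-11
0.1 -0.1 [-0.6   -0.984  2.284  0.427  1.245 -0.727] 2.189592551715691e-08
0.2 0.025 [-0.502 -0.651  2.271  0.44   0.913 -0.778] 6.228351168147128e-14
0.2 -0.05 [-0.586 -0.847  2.283  0.442  1.116 -0.775] 8.544387419817667e-12
0.2 -0.1 [-0.657 -0.957  2.273  0.46   1.254 -0.787] 1.3736811688147554e-10
0.314 0.025 [-0.55  -0.617  2.251  0.475  0.922 -0.84 ] 1.6261312074661305e-08
0.314 -0.05 [-0.638 -0.808  2.264  0.475  1.121 -0.836] 5.235811784132238e-13
0.314 -0.1 [-0.711 -0.915  2.254  0.492  1.257 -0.847] 1.3583538932548933e-07
```

```bash
python3 g.py .462 -.06 .295|tail -1
```

```text
tool shift [-0.0251 -0.134   0.1415]
```

>>> jog_arm(targets=[[-0.005,-0.027,0.028,0],[-0.01,-0.054,0.057,0],[-0.015,-0.08,0.085,0],[-0.02,-0.107,0.113,0],[-0.025,-0.134,0.141,0]])

```text
time: 12.52
tool_pos: [0.4619, -0.0601, 0.2953]
tool_rot: [0.26, 0.622, 0.697, 0.245]
contact_force: [0.7, 0.4, 0.1]
gripper_width: 0.002
```

```bash
python3 g.py .462 -.06 .295; python3 - <<'E'
from h import *
import cv2
C=np.array([.509,-.0585,.242]);d=np.array([.9935,-.114,0]);x=(d+[0,0,1])*.7071;y=np.cross([0,0,1],d)
out=[]
for n,b in(("wrist",None),("scene",(190,80,440,280)),("top",(270,160,440,296))):
    c=cams.get_calibration(n);s=manip.state();f=np.ascontiguousarray(cams.grab_frame(n)[:,:,::-1]);cv2.imwrite(f"pics/{n}1.png",f)
    pts=[proj(c,C+.0285*(np.cos(a)*x+np.sin(a)*y)) for a in np.linspace(0,6.2832,25)]
    tip=proj(c,s["tool_pos"]);print(n,proj(c,C),tip)
    if b is None: b=(0,0,640,480)
    k=400/(b[2]-b[0]);g=cv2.resize(f[b[1]:b[3],b[0]:b[2]],(400,int(k*(b[3]-b[1]))))
    for p in pts+[tip]: cv2.circle(g,tuple(np.int32((p-np.array(b[:2]))*k)),1,(0,0,255),-1)
    out.append(g)
W=np.zeros((max(out[0].shape[0]+0,out[1].shape[0]+out[2].shape[0]),800,3),np.uint8)
W[:out[0].shape[0],:400]=out[0];W[:out[1].shape[0],400:]=out[1];W[out[1].shape[0]:out[1].shape[0]+out[2].shape[0],400:]=out[2]
cv2.imwrite("pics/m1.png",W[:600])
E
```

```text
12.5167 [-0.497 -0.939  2.332  0.38   1.119 -0.666] [ 0.4619 -0.0601  0.2953] [0.7 0.4 0.1]
[[-0.091  0.74   0.667]
 [ 0.994  0.106  0.018]
 [-0.058  0.665 -0.745]]
tool shift [ 0.0001 -0.0001  0.0003]
wrist [322.0661961  255.95880868] [322.91984956 310.94360433]
scene [324.88047989 170.12384438] [349.10181773 148.22966091]
top [354.69392087 254.54910979] [356.07838768 279.41131396]
```

View pics/m1.png

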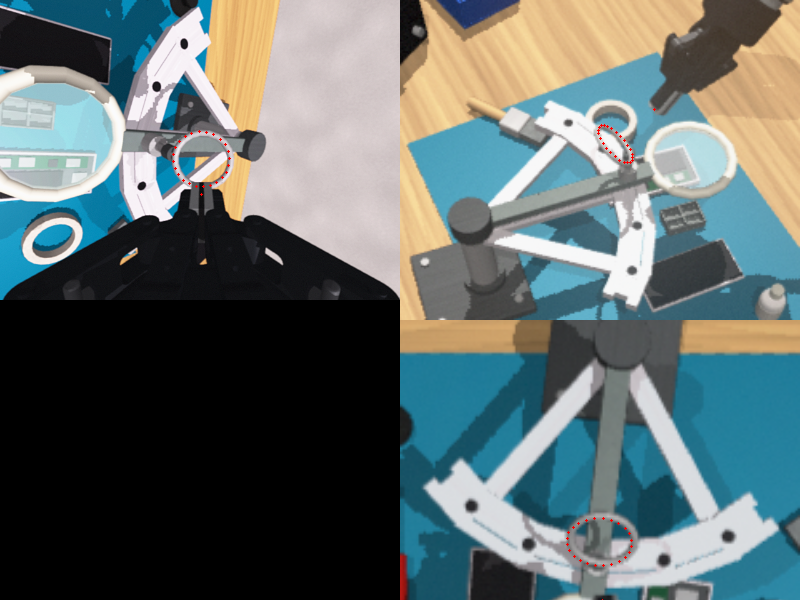

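Both cameras and the wrist view show the predicted ring circle lying on the real ring. In the wrist picture the shut fingertips point at it, just below the ring at (201,160). Inserting along the tool z axis.

>>> jog_arm(targets=[[0,0,0.015,0],[0,0,0.03,0],[0,0,0.045,0],[0,0,0.055,0],[0,0,0.06,0]])

```text
time: 13.08
tool_pos: [0.5044, -0.0586, 0.2569]
tool_rot: [0.261, 0.621, 0.697, 0.246]
contact_force: [0.1, 0.5, 0.4]
gripper_width: -0.003
```

>>> jog_arm(targets=[[0,0,0.007,0],[0,0,0.014,0],[0,0,0.021,0],[0,0,0.028,0],[0,0,0.034,0]])

```text
time: 13.5
tool_pos: [0.5252, -0.0579, 0.2259]
tool_rot: [0.259, 0.622, 0.697, 0.245]
contact_force: [-1.1, -0.4, -0.4]
gripper_width: -0.002
```

```bash
python3 g.py .525 -.058 .25
```

```text
13.5 [-0.401 -0.67   2.31   0.376  0.857 -0.667] [ 0.5252 -0.0579  0.2259] [-1.1 -0.4 -0.4]
[[-0.092  0.741  0.665]
 [ 0.994  0.106  0.019]
 [-0.056  0.663 -0.747]]
tool shift [-0.0015  0.0158 -0.0181]
```

>>> jog_arm(targets=[[0,0.003,-0.003,0],[-0.001,0.006,-0.007,0],[-0.001,0.009,-0.01,0]])

```text
time: 13.75
tool_pos: [0.5249, -0.0583, 0.2405]
tool_rot: [0.259, 0.622, 0.697, 0.245]
contact_force: [-0.3, -0.7, -0.3]
gripper_width: 0.0
```

>>> jog_arm(targets=[[0,0.0015,-0.002,0],[0,0.003,-0.004,0],[0,0.004,-0.005,0]])

```text
time: 14.0
tool_pos: [0.524, -0.0577, 0.2461]
tool_rot: [0.258, 0.622, 0.697, 0.244]
contact_force: [-2.0, -0.9, -1.0]
gripper_width: -0.003
```

```bash
python3 g.py .525 -.058 .25
```

```text
14.0 [-0.402 -0.689  2.287  0.363  0.897 -0.648] [ 0.524  -0.0577  0.2461] [-2.  -0.9 -1. ]
[[-0.092  0.742  0.664]
 [ 0.994  0.106  0.019]
 [-0.056  0.662 -0.747]]
tool shift [-0.0006  0.0033 -0.0023]
```

>>> jog_arm(targets=[[0,-0.002,0.002,0],[0,-0.002,0.009,0],[0,-0.002,0.016,0]])

```text
time: 14.25
tool_pos: [0.5337, -0.0578, 0.2323]
tool_rot: [0.259, 0.622, 0.697, 0.245]
contact_force: [-1.0, -0.7, -0.5]
gripper_width: 0.001
```

>>> jog_arm(targets=[[0,0.0015,-0.0015,0],[0,0.003,-0.0035,0],[0,0.0045,-0.005,0]])

```text
time: 14.5
tool_pos: [0.5327, -0.057, 0.2373]
tool_rot: [0.257, 0.623, 0.698, 0.244]
contact_force: [-1.2, -0.1, -5.1]
gripper_width: 0.001
```

>>> jog_arm(targets=[[0,0.0015,-0.0015,0],[0,0.003,-0.0035,0],[0,0.0045,-0.005,0]])

```text
time: 14.75
tool_pos: [0.533, -0.0567, 0.2453]
tool_rot: [0.258, 0.622, 0.698, 0.244]
contact_force: [-3.4, 0.6, -5.0]
gripper_width: -0.002
```

```bash
python3 g.py .525 -.058 .25; python3 - <<'E'
from h import *
import cv2
f=cams.grab_frame("scene")[:,:,::-1][100:220,250:410];cv2.imwrite("pics/s2.png",cv2.resize(f,None,fx=3.5,fy=3.5,interpolation=2))
E
```

```text
14.75 [-0.389 -0.656  2.269  0.358  0.88  -0.639] [ 0.533  -0.0567  0.2453] [-3.4  0.6 -5. ]
[[-0.092  0.743  0.663]
 [ 0.994  0.106  0.02 ]
 [-0.056  0.661 -0.748]]
tool shift [-0.0008 -0.0029 -0.0089]
```

View pics/s2.png

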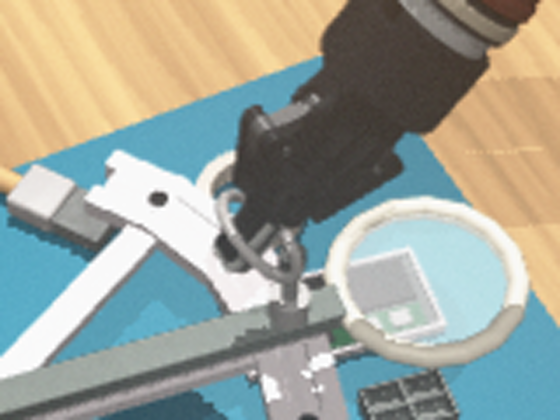

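The finger passes through the ring at about (245,240). The 5 N of downward force matches the pin spring, so I'm lifting further.

>>> jog_arm(targets=[[0,0.002,-0.0025,0],[0,0.004,-0.005,0],[0,0.006,-0.007,0],[0,0.006,-0.007,0]])

```text
time: 15.13
tool_pos: [0.5332, -0.0563, 0.2557]
tool_rot: [0.258, 0.622, 0.697, 0.244]
contact_force: [-5.2, 0.9, -5.6]
gripper_width: -0.002
```

```bash
python3 - <<'E'
from h import *
import cv2
s=manip.state();r=rot(s);print(s["tool_pos"],s["contact_force"].round(1))
c=cams.get_calibration("scene");f=cams.grab_frame("scene")[:,:,::-1][100:220,250:410];cv2.imwrite("pics/s3.png",cv2.resize(f,None,fx=3.5,fy=3.5,interpolation=2))
piv=np.array([.698,-.08,0]);p=s["tool_pos"]
for a in np.arange(1,11)*.314/9:
    q=piv+R.from_euler('z',a).as_matrix()@(p-piv);print(a.round(3),(r.T@(q-p)).round(4))
E
```

```text
[ 0.533207   -0.0563006   0.25565572] [-5.2  0.9 -5.6]
0.035 [-0.0057 -0.0012 -0.0006]
0.07 [-0.0114 -0.0022 -0.0011]
0.105 [-0.0171 -0.003  -0.0014]
0.14 [-0.0229 -0.0037 -0.0016]
0.174 [-0.0286 -0.0043 -0.0016]
0.209 [-0.0344 -0.0047 -0.0016]
0.244 [-0.0402 -0.0049 -0.0014]
0.279 [-0.046 -0.005 -0.001]
0.314 [-0.0518 -0.005  -0.0005]
0.349 [-0.0576 -0.0048  0.0001]
```

View pics/s3.png

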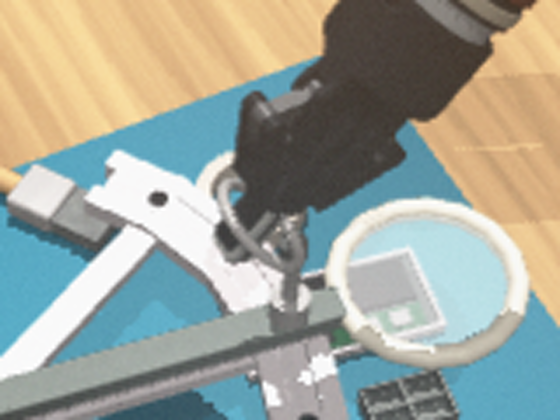

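>>> jog_arm(targets=[[-0.0057,-0.0012,-0.0006,0],[-0.0114,-0.0022,-0.0011,0],[-0.0171,-0.003,-0.0014,0],[-0.0229,-0.0037,-0.0016,0],[-0.0286,-0.0043,-0.0016,0]])

```text
time: 15.6
tool_pos: [0.5309, -0.0858, 0.2539]
tool_rot: [0.257, 0.622, 0.698, 0.244]
contact_force: [-8.6, 0.8, -6.0]
gripper_width: -0.002
```

>>> jog_arm(targets=[[-0.005,-0.0003,0,0],[-0.01,-0.0005,0.0002,0],[-0.015,-0.0006,0.0004,0],[-0.02,-0.0007,0.0008,0],[-0.02,-0.0007,0.0008,0]])

```text
time: 16.02
tool_pos: [0.5323, -0.1071, 0.2533]
tool_rot: [0.258, 0.623, 0.698, 0.242]
contact_force: [-12.0, -3.2, -6.2]
gripper_width: -0.001
```

```bash
python3 - <<'E'
from h import *
import cv2
s=manip.state();print(s["tool_pos"],s["contact_force"].round(1))
c=cams.get_calibration("top");f=np.ascontiguousarray(cams.grab_frame("top")[:,:,::-1]);cv2.imwrite("pics/top4.png",f)
piv=np.array([.698,-.08,0]);l=np.array([-.298,.034,.17])
for a in(0,.1,.2,.25,.3,.314):print(a,proj(c,piv+R.from_euler('z',a).as_matrix()@l))
a=f[140:340,270:450];b=cams.grab_frame("scene")[:,:,::-1][90:240,230:430]
W=np.hstack([cv2.resize(a,(450,500),interpolation=2),cv2.resize(b,(350,262))[:,:] if 0 else np.vstack([cv2.resize(b,(350,262)),np.zeros((238,350,3),np.uint8)])])
cv2.imwrite("pics/m4.png",W)
E
```

```text
[ 0.53229844 -0.10709943  0.25333666] [-12.   -3.2  -6.2]
0 [347.42778112 305.09617972]
0.1 [361.07009217 305.98197633]
0.2 [374.726767   305.49229323]
0.25 [381.51563174 304.7327628 ]
0.3 [388.25438699 303.63259292]
0.314 [390.12984772 303.26389357]
```

View pics/m4.png

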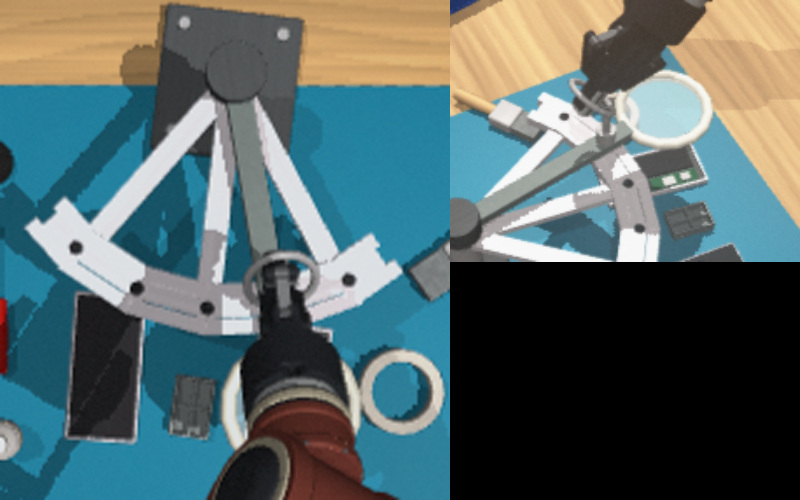

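The arm has swung; the lens centre at top-view column ≈386 corresponds to about 0.286 rad. Nudging the last ~5 mm while easing the push on the ring.

>>> jog_arm(targets=[[-0.0025,-0.0008,-0.0005,0],[-0.005,-0.0015,-0.001,0],[-0.005,-0.0015,-0.001,0]])

```text
time: 16.37
tool_pos: [0.5322, -0.1118, 0.2553]
tool_rot: [0.259, 0.623, 0.697, 0.244]
contact_force: [-4.8, -1.3, -6.6]
gripper_width: 0.0
```

```bash
python3 - <<'E'
from h import *
import cv2
s=manip.state();print(s["tool_pos"],s["contact_force"].round(1))
f=np.ascontiguousarray(cams.grab_frame("top")[:,:,::-1])
o=cv2.imread("pics/top0.png")
a=f[140:340,300:440];b=o[140:340,300:440]
# lens frame: bright creamy pixels near; fit circle
T=cams.get_calibration("top")
def ring(im,c0):
    best=None
    g=cv2.GaussianBlur(im,(3,3),0).min(2).astype(float)
    th=np.linspace(0,6.283,180)
    for dx in np.arange(-8,8.1,.5):
        for dy in np.arange(-6,6.1,.5):
            u=c0[0]+dx+26*np.cos(th);v=c0[1]+dy+26*np.sin(th)
            val=cv2.remap(g.astype(np.float32),u[None].astype(np.float32),v[None].astype(np.float32),1).mean()
            if best is None or val>best[0]:best=(val,c0[0]+dx,c0[1]+dy)
    return best
print(ring(o,(348.6,304)),ring(cv2.imread("pics/top4.png"),(386,304)),ring(f,(389,303)))
cv2.imwrite("pics/t5.png",cv2.resize(a,None,fx=3,fy=3,interpolation=2))
E
```

```text
[ 0.53216363 -0.11177241  0.25530173] [-4.8 -1.3 -6.6]
(np.float32(205.98773), np.float64(348.6), np.float64(304.0)) (np.float32(95.86823), np.float64(386.5), np.float64(302.0)) (np.float32(97.15067), np.float64(388.5), np.float64(301.0))
```

View pics/t5.png

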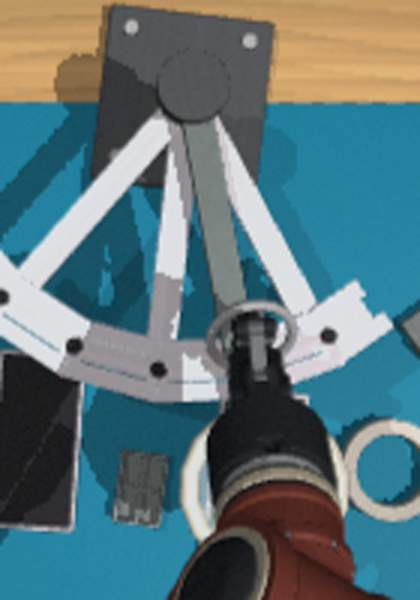

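>>> jog_arm(targets=[[-0.002,-0.0002,0.0001,0],[-0.004,-0.0003,0.0002,0],[-0.004,-0.0003,0.0002,0]])

```text
time: 16.67
tool_pos: [0.5326, -0.1149, 0.2552]
tool_rot: [0.259, 0.622, 0.697, 0.244]
contact_force: [-3.7, -1.1, -5.8]
gripper_width: -0.002
```

```bash
cat > lens.py <<'E'
from h import *
import cv2
s=manip.state();print(s["time"],s["tool_pos"],s["contact_force"].round(1))
f=np.ascontiguousarray(cams.grab_frame("top")[:,:,::-1]);cv2.imwrite("pics/top_l.png",f)
g=cv2.GaussianBlur(f,(3,3),0).min(2).astype(np.float32);th=np.linspace(0,6.283,180)
val=lambda x,y:cv2.remap(g,(x+26*np.cos(th))[None].astype(np.float32),(y+26*np.sin(th))[None].astype(np.float32),1).mean()
b=max((val(x,y),x,y) for x in np.arange(380,400,.25) for y in np.arange(297,308,.5));print(b,"angle",.314*(b[1]-348.6)/42.7)
E
python3 lens.py
```

```text
16.6667 [ 0.53262421 -0.11493067  0.25524213] [-3.7 -1.1 -5.8]
(np.float32(98.02844), np.float64(390.75), np.float64(300.5)) angle 0.30995550351288037
```

>>> jog_arm(targets=[[0,-0.0025,0.003,0],[0,-0.005,0.006,0],[0.001,-0.0075,0.009,0],[0.001,-0.01,0.0115,0],[0.001,-0.012,0.0135,0]])

```text
time: 17.13
tool_pos: [0.5327, -0.1144, 0.2373]
tool_rot: [0.259, 0.622, 0.697, 0.245]
contact_force: [-5.6, 0.4, -4.2]
gripper_width: 0.002
```

>>> jog_arm(targets=[[0,-0.002,0.002,0],[0,-0.003,0.0035,0],[0,-0.004,0.0045,0],[0,-0.004,0.0045,0]])

```text
time: 17.47
tool_pos: [0.5338, -0.1152, 0.2336]
tool_rot: [0.261, 0.622, 0.696, 0.246]
contact_force: [0.1, 0.1, -0.8]
gripper_width: 0.0
```

```bash
python3 lens.py; python3 -c "
import cv2
from h import *
f=cams.grab_frame('scene')[:,:,::-1][90:240,230:430];cv2.imwrite('pics/s6.png',cv2.resize(f,None,fx=3.5,fy=3.5,interpolation=2))"
```

```text
17.4667 [ 0.53384122 -0.11522325  0.23361652] [ 0.1  0.1 -0.8]
(np.float32(99.34305), np.float64(390.5), np.float64(301.5)) angle 0.30811709601873516
```

View pics/s6.png

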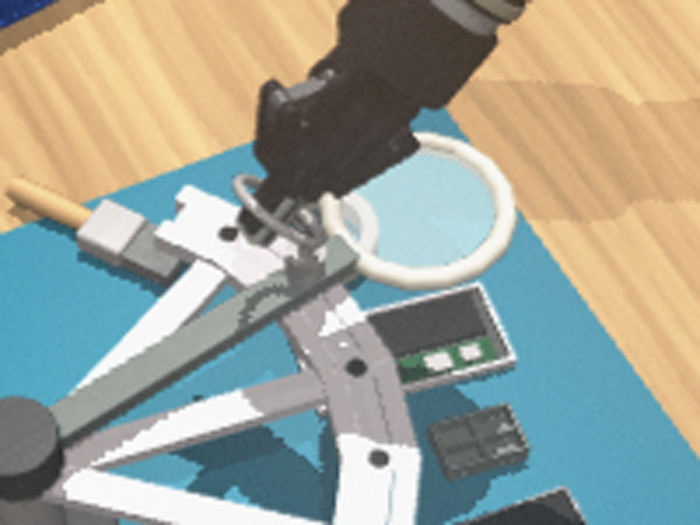

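The force vanished only at the height where the hook first took up load (z≈0.235), so the pin is home. Now a small drop to centre the finger in the ring, then withdraw.

>>> jog_arm(targets=[[0,-0.002,0.002,0],[0,-0.004,0.0045,0],[0,-0.004,-0.005,0],[0,-0.004,-0.015,0],[0,-0.004,-0.025,0]])

```text
time: 17.98
tool_pos: [0.5127, -0.1155, 0.2468]
tool_rot: [0.258, 0.622, 0.697, 0.245]
contact_force: [-1.0, -0.4, 0.3]
gripper_width: -0.004
```

>>> jog_arm(targets=[[0,0,-0.012,0],[0,0,-0.025,0],[0,0,-0.04,0],[0,0,-0.055,0],[0,0,-0.07,0]])

```text
time: 18.4
tool_pos: [0.4661, -0.1169, 0.2997]
tool_rot: [0.259, 0.622, 0.697, 0.245]
contact_force: [-0.0, 0.3, -0.2]
gripper_width: 0.002
```

>>> jog_arm(targets=[[0,0.015,-0.02,0],[0,0.035,-0.04,0],[0,0.06,-0.065,0],[0,0.085,-0.09,0],[0,0.11,-0.115,0]])

```text
time: 18.82
tool_pos: [0.4715, -0.1074, 0.4596]
tool_rot: [0.259, 0.622, 0.697, 0.245]
contact_force: [-0.0, -0.5, 0.8]
gripper_width: 0.005
```

```bash
python3 lens.py; python3 -c "
import cv2
from h import *
f=cams.grab_frame('scene')[:,:,::-1][90:240,230:430];g=cv2.imread('pics/top_l.png')[140:340,290:450]
cv2.imwrite('pics/s7.png',np.hstack([cv2.resize(f,(400,300)),cv2.resize(g,(400,500))[:300] if 0 else cv2.resize(g,(240,300))]))"
```

```text
18.8167 [ 0.47154912 -0.10743413  0.45958998] [-0.  -0.5  0.8]
(np.float32(147.26537), np.float64(390.75), np.float64(302.0)) angle 0.30995550351288037
```

View pics/s7.png

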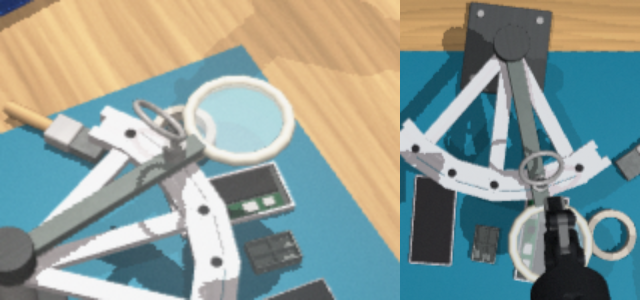

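```bash
python3 - <<'E'
from h import *
piv=np.array([.698,-.08,0]);C=np.array([.509,-.0585,.242])
for n in("scene","top"):
    c=cams.get_calibration(n)
    for h in(0,.012):
        print(n,h,proj(c,piv+R.from_euler('z',.314).as_matrix()@(C-piv)+[0,0,h]))
E
```

```text
scene 0 [310.10753416 149.16542643]
scene 0.012 [310.1270302  145.17274442]
top 0 [383.41830428 253.31649037]
top 0.012 [384.04573195 253.15254851]
```

```bash
python3 -c "
from plant import manip
print(manip.job_done())"
```

```text
the job is handed in; nothing more can be done
None
```

The pin is home in the next hole on the open phone's side, the lens stands over that phone, and the job is handed in at about 19 s of the 45 s. No verdict came back.

**What I did:** The jog moves can't tilt the tool. I tilted it about 42° outward by pushing the arm against its reach and joint limits in free air. I then put the shut fingers through the ring and lifted the pin about 17 mm. Next I swung the arm one hole to the robot's right (positive), lowered the pin, and pulled straight back out.

**Last checks:**
- **Arm angle:** the lens in the top picture gives about 0.310 rad. The hole is at 0.314 and the allowed band is 0.294 to 0.334.
- **Pin:** the ring sits at about (309.5, 150) in the scene picture. A pin fully home predicts (310.1, 149.2), and one resting on the plate predicts row 145. The hook also lost its load at the same height where it first picked it up, to within a few millimetres.
- **Ring force:** the highest reading was about 14 N during the swing, under the 30 N limit. I only read it at the end of each move call.
- **Robot clear:** the gripper is well above everything and the wrist force reads about zero.
- **Lens over the phone:** by my estimate the centres are about 13 mm apart, worked out from the early pictures and not remeasured at the end.
- **Phones and other items:** they look unmoved in the last pictures. I judged this by eye, and some items were outside the final crops.

One odd reading: a jerk near full stretch during the tilting gave 51 N at the wrist in free air, below the 120 N limit.

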